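# Load the grinding ball through the mill's slot

## Task

Load the dark steel grinding ball into the bench mill: take the steel boat with the orange grip, which carries that ball, lower it level through the slot in the mill's cover, and only there, below the cover, tip it so that the ball rolls out over the spout, without the boat ever touching the cover or the edges of the slot. Then lift the empty boat out and stand it upright back on the blue mat, released. Leave the green-gripped boat with its white ball, the blue-capped jar and the black flask ring where they are.

Things in the scene. Friction and masses are not known exactly. Their poses are not given: they have to be found in the camera images.
- boat_orange: Steel boat with an ORANGE grip, about 140 g. Tray 70 (x) x 34 (y) mm, walls 24 mm high. Origin: centre of its underside; z up; -x is the open spout end, +x the closed rear. Inner floor 4 mm up; from x = -7 mm it ramps up at 14 degrees to 11 mm height at the spout: the ball stays in while level and rolls out when the spout is tipped down well past 14 degrees (35 is ample).
- boat_grip (a point): Centre of the orange grip block, 26 (x) x 12 (y) x 40 (z) mm, axes as the boat's; it lies at x = +31, y = 0, z = +130 mm from the boat's origin. It sits on an upright 8 x 8 mm stem that rises from the tray's rear (x = +31, y = 0). Meant to be pinched from above across its 12 mm (along y).
- boat_green: Bystander: an identical boat with a GREEN grip, carrying the white ball, same size and axes, on the same mat about 15 cm to one side or the other. Leave it.
- steel_ball_center (a point): Centre of the dark steel grinding ball, 20 mm diameter, 33 g, lying loose in the orange-gripped boat (centre 14 mm above the boat's underside, about 10 mm from its origin towards the rear).
- white_ball_center (a point): Centre of the white ceramic ball, 20 mm, in the green-gripped boat. Leave it.
- cover: Fixed round aluminium cover plate, 224 mm diameter, 5 mm thick, on the mill's white drum. Origin: centre of its underside, 140 mm above the bench; z up. Below it the open drum, inner radius 112 mm, inner floor 112 mm below this origin. It is turned up to about 17 degrees either way; its +x points away from the robot, so a boat with axes like the cover's has its spout towards the robot.
- slot (a point): Centre of the slot, at the cover's top face. Yellow-edged opening, 120 mm along the cover's x by 60 mm along y. With a boat centred in it, axes alike, underside 60 mm below this point, turning the boat about the point where its stem passes this height, spout down (grip leaning towards the robot), keeps clear of cover, drum and floor up to 40 degrees.
- mat: Fixed flat blue mat, 220 (x) x 300 (y) x 3 mm, on which both boats stand. Origin: centre of its underside, z up; its top is at z = 3 mm.
- jar: Bystander: loose glass jar with blue cap, 60 mm diameter, 110 mm tall, on the bench at the far side. Origin: centre of its underside.
- flask_ring: Bystander: loose black rubber flask-support ring, 84 mm diameter, 30 mm high, on the bench at the far side. Origin: centre of its underside.
Things that resemble listed ones, but are neither listed nor needed, are in the scene too. Leave any yellow look-alike of the boat_orange alone.

How it is judged:
On the way, in this order (a step that is already met when the one before it is completed fails the run):
1. the boat is inside the mill, wholly below the cover, with the steel ball still in it (horizontal distance between boat_orange and cover below 0.06 m and z of boat_orange in the frame of cover below -0.027 m and distance between steel_ball_center and boat_orange below 0.04 m), for 0.1 s.
2. the ball has been tipped out inside: it lies low in the drum while the boat is still inside (horizontal distance between steel_ball_center and cover below 0.115 m and z of steel_ball_center in the frame of cover below -0.075 m and distance between steel_ball_center and boat_orange above 0.045 m and z of boat_orange in the frame of cover below -0.01 m and horizontal distance between boat_orange and cover below 0.1 m), for 0.1 s.
At the end, for the whole second after the job is handed in: The steel ball lies in the mill's drum (at least 75 mm below the cover); the orange-gripped boat stands upright (within 10 degrees) and at rest on the blue mat (its centre over the mat, its underside within 7 mm of the mat's top) (horizontal distance between steel_ball_center and cover below 0.115 m and z of steel_ball_center in the frame of cover below -0.075 m and x of boat_orange in the frame of mat between -0.11 and 0.11 m and y of boat_orange in the frame of mat between -0.15 and 0.15 m and z of boat_orange in the frame of mat below 0.01 m and angle between boat_orange's own z axis and vertical below 0.17 rad and linear speed of boat_orange below 0.02 m/s); the robot touches nothing.
It fails at once if the boat touches the mill's cover or the slot's edges (contact force between boat_orange and cover above 0.3 N).
It fails at once if the green-gripped boat is moved by more than 30 mm or knocked over, or its ball comes out (distance of boat_green from where it was at the start of the episode above 0.03 m or angle between boat_green's own z axis and vertical above 0.4 rad or distance between white_ball_center and boat_green above 0.045 m).
It fails at once if the jar or the flask ring is moved by more than 30 mm (distance of any of jar, flask_ring from where it was at the start of the episode above 0.03 m).
It also fails if it takes over 64 s, if anything falls off the work surface, if the arm or the gripper's body presses on something with over 40 N, if the wrist force passes 120 N, or if a joint passes its speed limit or range.

## Robot

A 6-joint arm with a two-finger parallel gripper is mounted at the origin on the work surface. World frame = base frame: x ahead of the robot, y to its left, z up, the work surface at z = 0. Lengths are in m, angles in rad, forces in N, time in s.
With the tool pointing down it reaches from about 0.375 to 0.825 m from the base axis. Payload 5.5 kg.
Tool frame: the origin (TCP) lies midway between the tips of the shut fingers; the grasp point (between the pads) lies 19 mm behind it; z points along the fingers, y is the line along which they close (so a half turn about z gives the same grasp; the last joint's range is limited). The gripper opens to 85 mm and grips with 20 to 120 N. Pads are 22 mm wide; open, the fingers measure 114 mm over their backs; the gripper's body (76 mm by 85 mm) begins 54 mm behind the grasp point. The pads swing forward as they close: fully open they stand 13 mm farther back than shut.
Start: joints at [-1.231, 0.314, -0.047, 1.21, 0, 1.571], TCP at [0.2, -0.566, 0.231] pointing down, gripper open.
Joint ranges: [-2.67, 2.67], [-0.69, 1.73], [-1.03, 1.25], [-2.08, 2.16], [-1.42, 1.45], [-3.14, 3.14]. Speed limits (rad/s): [2.39, 2.39, 3.01, 3.14, 3.14, 3.14].

## Interface

Orientations are given as a rotation vector (axis times angle).
In Python, from cell import arm gives the robot as it stands.
- The arm moves only by the tool servo_tool, never from a script. Its argument "commands" is a list of rows, each a list of 6 numbers: the shift along the tool's x, y, z in mm, then the turn, a rotation vector about the tool's x, y, z in degrees. In form: [[dx, dy, dz, rx, ry, rz], ...]. A call has 1 to 8 rows; each row shifts and turns the commanded pose from where the row before left it, along the tool's axes as they then stand; what a row does not reach is not made up. A row lasts 1/12 s, in which the tool goes at most 41.7 mm and 7.16 degrees, less where a joint would pass 70% of its speed; a pose out of reach is approached as far as the arm can. A call is refused whole if a number of a shift passes 41.7 or a number of a turn 7.16, either way. A call with a gripper value outside its range is refused whole. "gripper" is the opening, from -1 (shut) to 1 (fully open), set as the call begins (left out, the last holds). The fingers move at their own pace and stop on an object; "squeeze" is the grip in N (left out, the last holds). Time passes only in rows, so rows that do not move let the fingers close. It gives the time, the measured TCP pose, the force, the opening and the grip force at its end, in the units of the state.
- arm.get_obs(): the state, without advancing time (a new reading comes with each control period).
- arm.grab_frame(name): name is "scene" or "top" or "wrist"; returns the picture (480x640x3 uint8, red, green, blue); there is no depth.
- arm.camera_info(name): a dict with "camera_matrix" (3x3 intrinsics, pixels), "distortion" ([k1, k2, p1, p2, k3] as OpenCV has them; the pictures are not rectified), "rvec" (rotation vector, rad) and "tvec" (3), from world to camera coordinates, as OpenCV has them. Camera axes: x right, y down, z forward; pixel columns grow to the right and rows downward; lengths in m; the calibration is good to about 2 mm. A picture is of the moment at which its call begins: read the wrist's pose just before it. camera_info takes no time and is no camera call; for the wrist camera it gives the pose at the moment of the call.
- arm.close_job(): hands the job in; it is judged then, once.
The state is a dict: "time_s": time; "joint_positions": joint angles; "joint_vel": joint speeds; "joint_torque": joint torques, N m; "ee_pos": TCP position; "tcp_rot": TCP orientation; "contact_force": force on the tool from outside, world axes, zero at the start; "ft_torque": the same for the moment, N m; "finger_gap": finger opening in m; "finger_force": force on a finger pad.
Only numpy, scipy, OpenCV 4.12 (cv2) and the standard library are available. Lean on these libraries where they do the work, as an engineer would, in place of code of your own. Each camera call takes 0.05 s, during which the arm holds its last target. There are 200 camera calls.

## Working session

There is one attempt and no reset: what is moved stays moved. The work goes in short steps, Python scripts to look and compute and a tool call to move; the robot and the scene stay as the last step left them, time stands still between calls to the robot, and variables do not carry over. Pictures are saved under pics/ and viewed, at most 10 in all, crops included, and the job is handed in when it is done.

Besides the shell and the picture viewer there is one more tool, called by a JSON object that holds its "fn" and its "kwargs". servo_tool: Moves the arm, as the interface text tells. Its arguments: {"type":"object","properties":{"commands":{"type":"array"},"gripper":{"type":"number"},"squeeze":{"type":"number"}},"required":["commands"]}

```bash
ls; mkdir -p pics; python3 - <<'E'
from cell import arm
import cv2,numpy as np
for n in("scene","top"):
    f=arm.grab_frame(n); cv2.imwrite(f"pics/{n}0.png",f[:,:,::-1])
    i=arm.camera_info(n); R=cv2.Rodrigues(np.array(i["rvec"]))[0]; print(n,np.round(-R.T@np.array(i["tvec"]).ravel(),3),np.round(R[2],2),np.round(i["camera_matrix"][0][0]))
print(arm.get_obs())
E
```

```text
pics
scene [ 0.478 -0.904  0.941] [ 0.08  0.73 -0.68] 528.0
top [ 0.511 -0.027  1.011] [ 0.11  0.03 -0.99] 492.0
{'time_s': 0.1, 'joint_positions': array([-1.23101888e+00,  3.14143030e-01, -4.79256006e-02,  1.21021760e+00,
        1.46923439e-05,  1.57077270e+00]), 'joint_vel': array([-1.82691978e-03, -1.73868103e-03,  2.46794190e-03,  5.84436139e-04,
        3.22570147e-05, -2.30121345e-03]), 'joint_torque': array([-7.97299781e-04, -5.40765917e+01,  3.40541339e+01,  1.11402958e-02,
       -1.83762756e-05,  1.62272482e-05]), 'ee_pos': array([ 0.19980461, -0.56522514,  0.2305516 ]), 'tcp_rot': array([-3.09490893e+00, -5.30945322e-01,  3.72738161e-04]), 'contact_force': array([ 0.19303319, -0.55418803,  0.57781601]), 'ft_torque': array([-0.00203318,  0.04255302, -0.01987439]), 'finger_force': 0.0, 'finger_gap': 0.08553235582164379}
```

View pics/scene0.png

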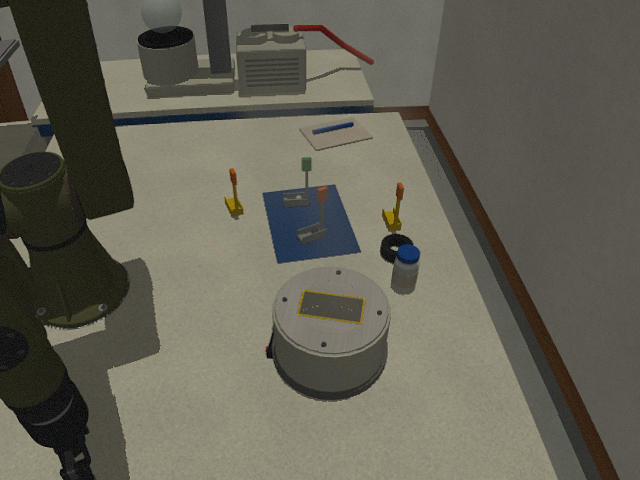

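View pics/top0.png

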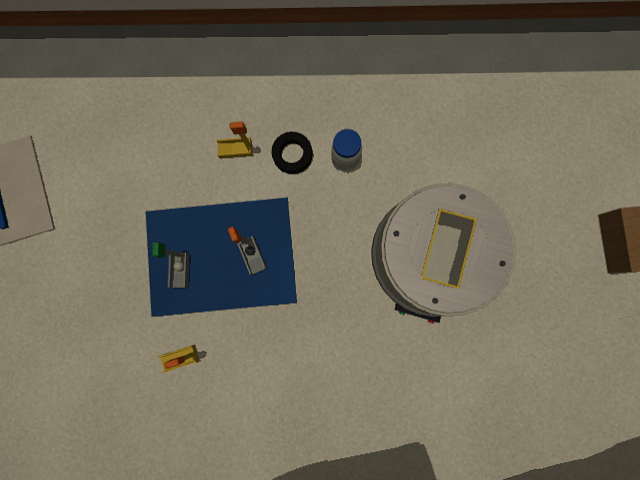

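The scene shows three orange-gripped boats. In the top view, two are yellow trays off the mat (grips at 238,128 and 172,362). The third is a steel tray on the blue mat (grip 233,235; dark ball about 250,250), and it fits "steel, carrying the dark ball". The green boat's grip is at (158,249) and the slot centre is at about (449,248).

```bash
cat > h.py <<'E'
import cv2,numpy as np
from cell import arm
def ray(n,px,info=None):
    i=info or arm.camera_info(n);R=cv2.Rodrigues(np.array(i["rvec"]))[0]
    K=np.array(i["camera_matrix"]);D=np.array(i["distortion"])
    u=cv2.undistortPoints(np.array(px,float).reshape(-1,1,2),K,D).reshape(-1,2)
    d=np.c_[u,np.ones(len(u))]@R; return -R.T@np.array(i["tvec"]).ravel(),d/np.linalg.norm(d,axis=1)[:,None]
def plane(n,px,z,info=None):
    c,d=ray(n,px,info); return c+d*((z-c[2])/d[:,2])[:,None]
def tri(n1,p1,n2,p2):
    c1,d1=ray(n1,p1);c2,d2=ray(n2,p2);d1=d1[0];d2=d2[0]
    s=np.linalg.lstsq(np.c_[d1,-d2],c2-c1,rcond=None)[0]
    a,b=c1+s[0]*d1,c2+s[1]*d2; return (a+b)/2,np.linalg.norm(a-b)
def blobs(f,lo,hi,amin=15):
    m=cv2.inRange(cv2.cvtColor(f,cv2.COLOR_RGB2HSV),lo,hi)
    n,l,s,c=cv2.connectedComponentsWithStats(m); return m,l,[(k,s[k,4],c[k].round(1)) for k in range(1,n) if s[k,4]>=amin]
E
python3 - <<'E'
from h import *
F={n:cv2.imread(f"pics/{n}0.png")[:,:,::-1].copy() for n in("scene","top")}
for n in F:
    print(n,"or",blobs(F[n],(3,150,90),(14,255,255))[2],"ye",blobs(F[n],(18,130,80),(32,255,255))[2])
m,l,b=blobs(F["top"],(18,110,80),(32,255,255))
m[:, :380]=0
ys,xs=np.nonzero(m); P=plane("top",np.c_[xs,ys],.145)[:,:2].astype(np.float32)
print("slot",cv2.minAreaRect(P))
m,l,b=blobs(F["top"],(100,120,40),(120,255,200),3000); print(b)
k=max(b,key=lambda t:t[1])[0]; ys,xs=np.nonzero(l==k); print("mat",cv2.minAreaRect(plane("top",np.c_[xs,ys],.003)[:,:2].astype(np.float32)))
c=F["top"][190:330,140:310]; s=F["scene"][150:260,250:370]
cv2.imwrite("pics/crop.png",np.hstack([cv2.resize(c,(480,400),interpolation=2),cv2.resize(s,(320,400),interpolation=2)])[:,:,::-1])
E
```

```text
scene or [(24, np.int32(21), array([232. , 171.2])), (25, np.int32(26), array([400.3, 185.5])), (26, np.int32(23), array([322.2, 188.2]))] ye [(3, np.int32(183), array([233.7, 205.1])), (4, np.int32(225), array([393. , 217.9])), (5, np.int32(303), array([330.8, 307.2]))]
top or [(1, np.int32(76), array([236.2, 124.8])), (2, np.int32(88), array([232.4, 233.7])), (3, np.int32(92), array([171.1, 363.4]))] ye [(1, np.int32(423), array([231.8, 147.6])), (3, np.int32(523), array([449.2, 247.4])), (4, np.int32(404), array([177.5, 357.6]))]
slot ((0.5864455699920654, -0.2297535389661789), (0.06845443695783615, 0.12776875495910645), 73.89213562011719)
[(2, np.int32(13203), array([221.8, 256.6]))]
mat ((0.5823096632957458, 0.20569929480552673), (0.21741284430027008, 0.29811280965805054), 5.526264667510986)
```

View pics/crop.png

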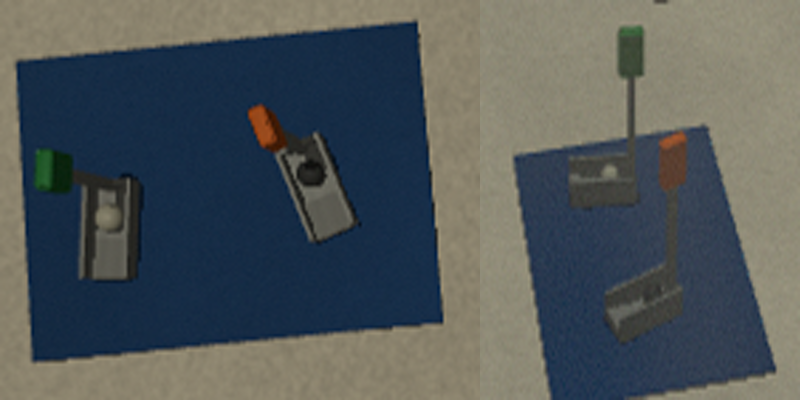

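The crop confirms it: the orange-gripped steel boat has the dark ball in it (crop 312,172), and its spout points towards the robot. The slot measures 68×128 mm over its yellow border and the mat 217×298 mm, both as expected. Next I measure the grip and the tray yaw.

```bash
cat >> h.py <<'E'
def tray(f,box=None):
    # rim outline of the tray on the mat: non-blue, low saturation pixels near it
    pass
E
python3 - <<'E'
from h import *
F={n:cv2.imread(f"pics/{n}0.png")[:,:,::-1].copy() for n in("scene","top")}
p={}
for n,(x,y) in {"scene":(322,190),"top":(233,235)}.items():
    m,l,b=blobs(F[n],(0,100,60),(16,255,255),10)
    k=min(b,key=lambda t:np.hypot(*(t[2]-(x,y)))); print(n,k); p[n]=k[2]
    if n=="top":
        ys,xs=np.nonzero(l==k[0]); print("grip rect@.15",cv2.minAreaRect(plane(n,np.c_[xs,ys],.15)[:,:2].astype(np.float32)))
print("grip tri",tri("scene",p["scene"],"top",p["top"]), "plane .14",plane("top",p["top"],.14))
f=F["top"]; h=cv2.cvtColor(f,cv2.COLOR_RGB2HSV)
m=((h[...,1]<100)&(h[...,2]>25)).astype(np.uint8)*255
w=np.zeros_like(m); w[228:285,225:275]=m[228:285,225:275]
n,l,s,c=cv2.connectedComponentsWithStats(w); k=1+np.argmax(s[1:,4]); print(s[k],c[k])
ys,xs=np.nonzero(l==k); print("tray@.02",cv2.minAreaRect(plane("top",np.c_[xs,ys],.02)[:,:2].astype(np.float32)))
m=cv2.inRange(h,(0,0,0),(180,140,28)); ys,xs=np.nonzero(m[235:270,238:262]); print("ball",plane("top",[[xs.mean()+238,ys.mean()+235]],.02), len(xs))
E
```

```text
scene (52, np.int32(126), array([322. , 193.5]))
top (3, np.int32(127), array([233.9, 234.5]))
grip rect@.15 ((0.6102893352508545, 0.14747491478919983), (0.0304047092795372, 0.01508907787501812), 22.804546356201172)
grip tri (array([0.61316257, 0.15074407, 0.13456891]), np.float64(0.002235054351471678)) plane .14 [[0.61141396 0.14967248 0.14      ]]
[234 235  33  40 657] [251.13850837 255.13242009]
tray@.02 ((0.5876940488815308, 0.1402643322944641), (0.0842222273349762, 0.040253885090351105), 26.06078338623047)
ball [[0.59519475 0.1380534  0.02      ]] 30
```

{"fn": "servo_tool", "kwargs": {"commands": [[28,-24,0,0,0,0],[28,-24,0,0,0,0],[28,-24,0,0,0,0],[28,-24,0,0,0,0],[28,-24,0,0,0,0],[28,-24,0,0,0,0],[28,-24,0,0,0,0],[28,-24,0,0,0,0]], "gripper": 1, "squeeze": 40}}

```text
time_s: 0.77
ee_pos: [0.3475, -0.3082, 0.2311]
tcp_rot: [-3.096, -0.531, 0.0]
contact_force: [1.2, 0.6, 0.4]
finger_gap: 0.0851
finger_force: 0.0
```

{"fn": "servo_tool", "kwargs": {"commands": [[28,-24,0,0,0,0],[28,-24,0,0,0,0],[28,-24,0,0,0,0],[28,-24,0,0,0,0],[28,-24,0,0,0,0],[28,-24,0,0,0,0],[28,-24,0,0,0,0],[28,-24,0,0,0,0]]}}

```text
time_s: 1.43
ee_pos: [0.4947, -0.0525, 0.2311]
tcp_rot: [-3.096, -0.531, 0.0]
contact_force: [1.6, -0.4, 1.0]
finger_gap: 0.0856
finger_force: 0.0
```

{"fn": "servo_tool", "kwargs": {"commands": [[28,-24,0,0,0,0],[28,-24,0,0,0,0],[28,-24,0,0,0,0],[28,-24,0,0,0,0],[14,-12,0,0,0,0],[0,0,0,0,0,-3],[0,0,0,0,0,-3],[0,0,0,0,0,0]]}}

```text
time_s: 2.1
ee_pos: [0.5769, 0.0901, 0.2305]
tcp_rot: [-3.063, -0.696, 0.002]
contact_force: [0.4, -0.3, 0.1]
finger_gap: 0.0855
finger_force: 0.0
```

```bash
python3 - <<'E'
from h import *
import json
i=arm.camera_info("wrist"); f=arm.grab_frame("wrist"); cv2.imwrite("pics/w1.png",f[:,:,::-1])
json.dump({k:np.array(v).tolist() for k,v in i.items()},open("w1.json","w"))
R=cv2.Rodrigues(np.array(i["rvec"]))[0]; print(np.round(-R.T@np.array(i["tvec"]).ravel(),3),np.round(R[2],2))
m,l,b=blobs(f,(0,100,50),(16,255,255),100); print(b)
for k in b:
    ys,xs=np.nonzero(l==k[0]); print(cv2.minAreaRect(plane("wrist",np.c_[xs,ys],.153,i)[:,:2].astype(np.float32)))
E
```

```text
[0.647 0.124 0.372] [-0.27 -0.13 -0.95]
[(1, np.int32(1156), array([260.5, 154.4])), (2, np.int32(1736), array([ 28.2, 363.5]))]
((0.6155362725257874, 0.14933037757873535), (0.025263061746954918, 0.015808535739779472), 24.610055923461914)
((0.4132111370563507, 0.24215810000896454), (0.02249884605407715, 0.05757203698158264), 64.30876159667969)
```

View pics/w1.png

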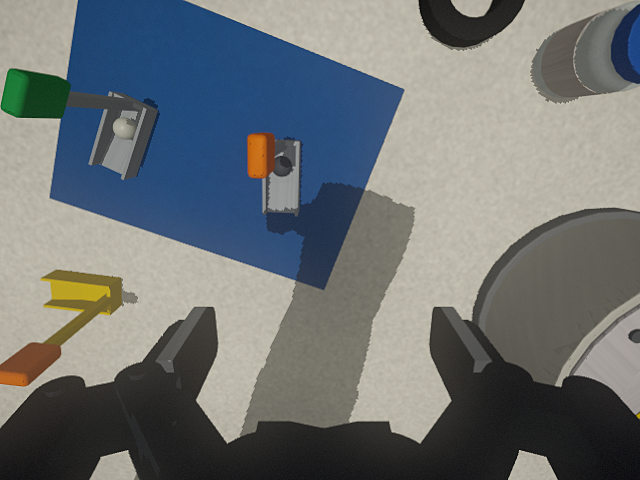

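The wrist view shows the orange grip at (260,154) and the ball in the tray at (283,166), with the tray parallel to the tool. The grip centre comes to about (0.614, 0.151) with yaw 24.6°, in agreement with the first measurement. I approach and descend.

{"fn": "servo_tool", "kwargs": {"commands": [[20,-13,0,0,0,1],[20,-13,0,0,0,0],[20,-13,0,0,0,0],[0,0,0,0,0,0],[0,0,0,0,0,0]]}}

```text
time_s: 2.57
ee_pos: [0.6153, 0.1504, 0.2308]
tcp_rot: [3.07, 0.665, -0.001]
contact_force: [-0.3, 0.4, -0.6]
finger_gap: 0.0853
finger_force: 0.0
```

```bash
python3 - <<'E'
from h import *
from scipy.spatial.transform import Rotation as R
o=arm.get_obs(); r=R.from_rotvec(o["tcp_rot"]).as_matrix(); print(o["ee_pos"],np.degrees(np.arctan2(r[1,0],r[0,0])))
print("tool delta mm",r.T@(np.array([.614,.151,.114])-o["ee_pos"])*1000)
E
```

```text
[0.61530481 0.15036191 0.23077347] 24.448848887200647
tool delta mm [ -0.83089628  -1.12600005 116.77411512]
```

{"fn": "servo_tool", "kwargs": {"commands": [[-1,-1,20,0,0,0],[0,0,20,0,0,0],[0,0,20,0,0,0],[0,0,20,0,0,0],[0,0,20,0,0,0],[0,0,16,0,0,0],[0,0,0,0,0,0],[0,0,0,0,0,0]]}}

```text
time_s: 3.23
ee_pos: [0.6127, 0.1493, 0.1149]
tcp_rot: [3.07, 0.663, -0.004]
contact_force: [0.7, 0.3, 0.3]
finger_gap: 0.0852
finger_force: 0.0
```

{"fn": "servo_tool", "kwargs": {"commands": [[0,0,0,0,0,0],[0,0,0,0,0,0],[0,0,0,0,0,0],[0,0,0,0,0,0],[0,0,0,0,0,0],[0,0,0,0,0,0],[0,0,0,0,0,0],[0,0,0,0,0,0]], "gripper": -0.4}}

```text
time_s: 3.9
ee_pos: [0.614, 0.1506, 0.1153]
tcp_rot: [3.07, 0.666, -0.0]
contact_force: [-0.3, -0.2, -0.6]
finger_gap: 0.026
finger_force: 0.0
```

{"fn": "servo_tool", "kwargs": {"commands": [[0,0,0,0,0,0],[0,0,0,0,0,0],[0,0,0,0,0,0],[0,0,0,0,0,0],[0,0,0,0,0,0],[0,0,0,0,0,0],[0,0,0,0,0,0],[0,0,0,0,0,0]], "gripper": -1, "squeeze": 60}}

```text
time_s: 4.57
ee_pos: [0.614, 0.1507, 0.1154]
tcp_rot: [-3.07, -0.666, -0.0]
contact_force: [0.5, 1.7, 1.6]
finger_gap: 0.0113
finger_force: 58.5
```

{"fn": "servo_tool", "kwargs": {"commands": [[0,0,-2,0,0,0],[0,0,-4,0,0,0],[0,0,-6,0,0,0],[0,0,-8,0,0,0],[0,0,-8,0,0,0],[0,0,-6,0,0,0],[0,0,-4,0,0,0],[0,0,0,0,0,0]]}}

```text
time_s: 5.23
ee_pos: [0.6148, 0.1508, 0.1549]
tcp_rot: [-3.07, -0.666, -0.004]
contact_force: [-0.6, -0.6, -2.5]
finger_gap: 0.0113
finger_force: 58.2
```

```bash
python3 - <<'E'
from h import *
import json
i=arm.camera_info("wrist"); f=arm.grab_frame("wrist"); cv2.imwrite("pics/w2.png",f[:,:,::-1])
json.dump({k:np.array(v).tolist() for k,v in i.items()},open("w2.json","w"))
g=arm.grab_frame("scene"); cv2.imwrite("pics/s2.png",g[:,:,::-1])
cv2.imwrite("pics/c2.png",np.hstack([cv2.resize(f,(480,360)),cv2.resize(g[120:270,240:370],(312,360))])[:,:,::-1]); print(arm.get_obs())
E
```

```text
{'time_s': 5.3333, 'joint_positions': array([ 2.40461078e-01,  4.11685376e-01, -8.69471084e-02,  1.07170956e+00,
       -3.85461482e-05,  2.95505286e+00]), 'joint_vel': array([ 0.00167749,  0.00596038, -0.01197683, -0.00177328, -0.00111731,
       -0.00058595]), 'joint_torque': array([-4.12545618e-03, -6.04831982e+01,  3.40434158e+01,  6.38508797e-02,
       -9.10070114e-03, -9.94847187e-05]), 'ee_pos': array([0.61408693, 0.15056433, 0.15351982]), 'tcp_rot': array([3.07023773e+00, 6.65641811e-01, 7.14957389e-04]), 'contact_force': array([-0.33456867, -0.24858383, -2.5352565 ]), 'ft_torque': array([-0.01992385, -0.04467338,  0.02957848]), 'finger_force': 58.199631571769714, 'finger_gap': 0.011369107680247063}
```

View pics/c2.png

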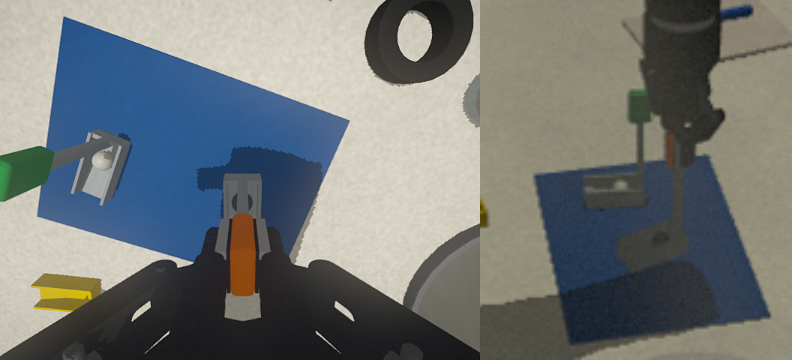

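The grasp is good: the gap is 11.3 mm, the lift reads about 2.5 N, and the ball is still in the tray (crop 242,203). I lift and carry it to above the slot.

{"fn": "servo_tool", "kwargs": {"commands": [[0,0,-6,0,0,0],[0,0,-14,0,0,0],[0,0,-22,0,0,0],[0,0,-28,0,0,0],[0,0,-28,0,0,0],[0,0,-24,0,0,0],[0,0,-16,0,0,0],[0,0,-8,0,0,0]]}}

```text
time_s: 6.0
ee_pos: [0.6148, 0.1508, 0.3022]
tcp_rot: [-3.07, -0.666, -0.005]
contact_force: [1.5, 1.4, -1.6]
finger_gap: 0.0115
finger_force: 58.4
```

{"fn": "servo_tool", "kwargs": {"commands": [[-3,7,0,0,0,0],[-7,16,0,0,0,0],[-11,26,0,0,0,0],[-12,27,0,0,0,0],[-12,27,0,0,0,0],[-12,27,0,0,0,0],[-12,27,0,0,0,0],[-12,27,0,0,0,0]]}}

```text
time_s: 6.67
ee_pos: [0.6153, -0.0523, 0.2973]
tcp_rot: [-3.07, -0.665, 0.005]
contact_force: [-0.2, 0.2, -2.1]
finger_gap: 0.0115
finger_force: 58.5
```

{"fn": "servo_tool", "kwargs": {"commands": [[-12,27,0,0,0,0],[-12,27,0,0,0,0],[-12,27,0,0,0,0],[-11,26,0,0,0,0],[-10,22,0,0,0,0],[-8,18,0,0,0,0],[-6,13,0,0,0,0],[-4,8,0,0,0,0]]}}

```text
time_s: 7.33
ee_pos: [0.6168, -0.2363, 0.2975]
tcp_rot: [-3.07, -0.663, 0.004]
contact_force: [-0.0, 0.9, -2.4]
finger_gap: 0.0113
finger_force: 58.4
```

{"fn": "servo_tool", "kwargs": {"commands": [[0,0,0,0,0,2],[0,0,0,0,0,5],[0,0,0,0,0,6.5],[0,0,0,0,0,6.5],[0,0,0,0,0,6.5],[0,0,0,0,0,6.5],[0,0,0,0,0,5],[0,0,0,0,0,2.5]]}}

```text
time_s: 8.0
ee_pos: [0.6175, -0.2337, 0.2985]
tcp_rot: [-3.11, 0.443, 0.002]
contact_force: [-0.0, 0.1, -2.4]
finger_gap: 0.0113
finger_force: 58.6
```

{"fn": "servo_tool", "kwargs": {"commands": [[0,0,0,0,0,0],[0,0,0,0,0,0],[0,0,0,0,0,0]]}}

```text
time_s: 8.25
ee_pos: [0.6176, -0.2341, 0.2989]
tcp_rot: [-3.111, 0.435, 0.001]
contact_force: [-0.2, -1.0, -1.6]
finger_gap: 0.0113
finger_force: 58.6
```

```bash
cat >> h.py <<'E'
from scipy.spatial.transform import Rotation as Ro
def go(t,az=None):
    o=arm.get_obs(); r=Ro.from_rotvec(o["tcp_rot"]).as_matrix(); a=np.degrees(np.arctan2(r[1,0],r[0,0]))
    print("t",o["time_s"],"ee",o["ee_pos"].round(4),"az",a.round(2),"z",r[:,2].round(3),"delta mm",(r.T@(np.array(t)-o["ee_pos"])*1000).round(1)); return o,r
E
python3 - <<'E'
from h import *
import json
go([.6162,-.2384,.30])
print(arm.get_obs()["joint_positions"].round(3))
i=arm.camera_info("wrist"); f=arm.grab_frame("wrist"); cv2.imwrite("pics/w3.png",f[:,:,::-1])
json.dump({k:np.array(v).tolist() for k,v in i.items()},open("w3.json","w"))
g=arm.grab_frame("scene"); cv2.imwrite("pics/s3.png",g[:,:,::-1])
cv2.imwrite("pics/c3.png",np.hstack([cv2.resize(f,(400,300)),cv2.resize(g[130:400,220:460],(400,450))[:300]])[:,:,::-1])
cv2.imwrite("pics/c3.png",np.hstack([cv2.resize(f,(480,360)),cv2.resize(g[130:400,230:470],(320,360))])[:,:,::-1])
E
```

```text
t 8.25 ee [ 0.6176 -0.2341  0.2989] az -15.93 z [-0.001  0.    -1.   ] delta mm [-0.2  4.5 -1.1]
[-0.362  0.422  0.259  1.409  0.     3.057]
```

View pics/c3.png

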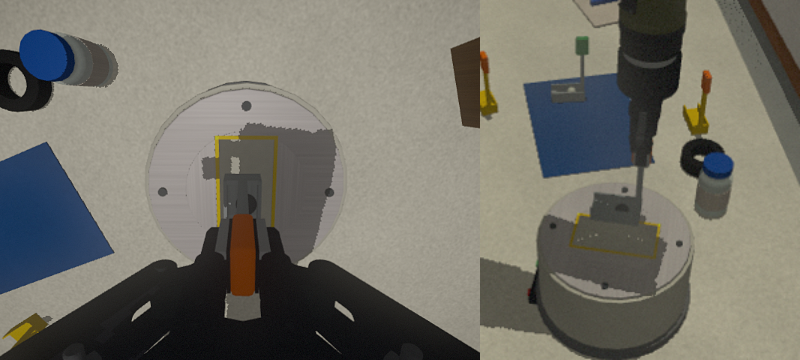

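```bash
python3 - <<'E'
from h import *
import json
f=cv2.imread("pics/w3.png")[:,:,::-1].copy(); i={k:np.array(v) for k,v in json.load(open("w3.json")).items()}
o,r=go([.6162,-.2384,.30])
# slot yellow in tool-aligned frame (origin TCP, x tool, y tool)
m,l,b=blobs(f,(20,130,60),(32,255,255),60)
m[300:]=0; m[:,:260]=0; m[:,420:]=0
ys,xs=np.nonzero(m); P=(plane("wrist",np.c_[xs,ys],.145,i)-o["ee_pos"])@r
print("yellow y range",np.percentile(P[:,1],[1,50,99]).round(4),"x max",P[:,0].max().round(4))
for s in(P[:,1]<P[:,1].mean(),P[:,1]>P[:,1].mean()):
    Q=P[s&(P[:,0]<P[:,0].max()-.01)]; c=np.polyfit(Q[:,0],Q[:,1],1); print("edge y at x=-.031",np.polyval(c,-.031).round(4),"slope deg",np.degrees(c[0]).round(2),len(Q))
Q=P[P[:,0]>P[:,0].max()-.004]; print("far edge mean x",Q[:,0].mean().round(4),len(Q))
# predicted rim of tray
C=np.array([[4,-17,88.4],[4,17,88.4],[-66,-17,88.4],[-66,17,88.4]])/1000@r.T+o["ee_pos"]
print("pred rim px",cv2.projectPoints(C,i["rvec"],i["tvec"],i["camera_matrix"],i["distortion"])[0].reshape(-1,2).round(1).tolist())
g=cv2.cvtColor(f,cv2.COLOR_RGB2GRAY)
cv2.imwrite("pics/c4.png",cv2.resize(f[150:310,250:450],(800,640),interpolation=2)[:600,:,::-1])
E
```

```text
t 8.35 ee [ 0.6177 -0.2342  0.2991] az -15.97 z [-0.  0. -1.] delta mm [-0.3  4.4 -0.9]
yellow y range [-0.0308  0.0005  0.0364] x max 0.0339
edge y at x=-.031 -0.029 slope deg 0.15 479
edge y at x=-.031 0.0347 slope deg 0.14 458
far edge mean x 0.0323 413
pred rim px [[298.8, 241.3], [350.7, 241.3], [300.7, 334.8], [348.4, 334.9]]
```

View pics/c4.png

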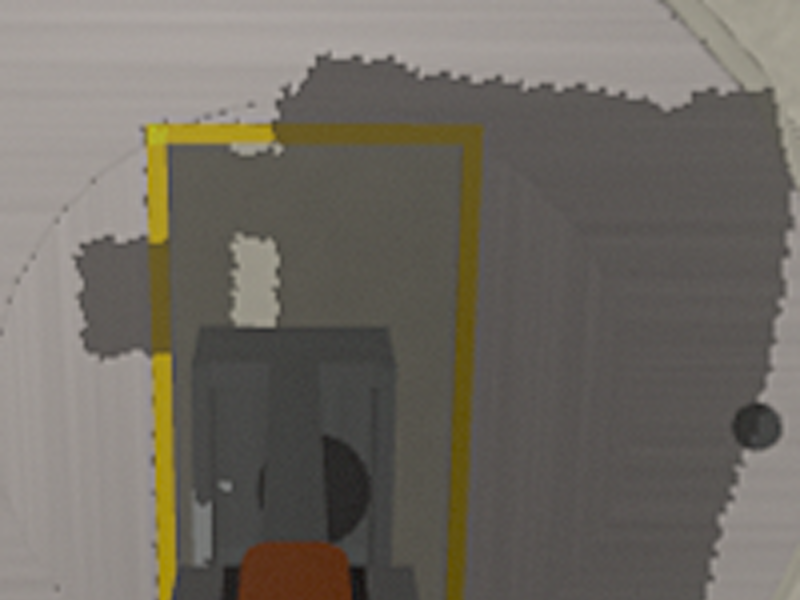

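The predicted rim corners (299–351, row 241) match the tray seen at (299–349, row 240.5), so the boat is level and centred on the tool. The slot centre lies +1 mm in x and +4 mm in y in the tool frame. I correct for that and then descend.

{"fn": "servo_tool", "kwargs": {"commands": [[1,2,0,0,0,0],[0,2,0,0,0,0],[0,0,0,0,0,0],[0,0,6,0,0,0],[0,0,8,0,0,0],[0,0,8,0,0,0],[0,0,4,0,0,0],[0,0,0,0,0,0]]}}

```text
time_s: 9.02
ee_pos: [0.6167, -0.2382, 0.2712]
tcp_rot: [-3.11, 0.438, 0.005]
contact_force: [0.2, 0.1, -2.4]
finger_gap: 0.0111
finger_force: 58.4
```

```bash
python3 - <<'E'
from h import *
go([.6162,-.2384,.1975])
E
```

```text
t 9.0167 ee [ 0.6167 -0.2382  0.2712] az -16.03 z [-0.003  0.001 -1.   ] delta mm [-0.2  0.4 73.7]
```

{"fn": "servo_tool", "kwargs": {"commands": [[0,0,6,0,0,0],[0,0,12,0,0,0],[0,0,14,0,0,0],[0,0,14,0,0,0],[0,0,14,0,0,0],[0,0,9,0,0,0],[0,0,5,0,0,0],[0,0,1,0,0,0]]}}

```text
time_s: 9.68
ee_pos: [0.6171, -0.2383, 0.1973]
tcp_rot: [-3.111, 0.438, 0.002]
contact_force: [0.1, -0.6, -2.1]
finger_gap: 0.011
finger_force: 58.6
```

{"fn": "servo_tool", "kwargs": {"commands": [[0,0,0,0,0,0],[0,0,0,0,0,0],[0,0,0,0,0,0]]}}

```text
time_s: 9.93
ee_pos: [0.6182, -0.2388, 0.1993]
tcp_rot: [3.111, -0.438, 0.003]
contact_force: [0.3, 0.4, -1.6]
finger_gap: 0.0109
finger_force: 58.5
```

{"fn": "servo_tool", "kwargs": {"commands": [[-1.8,0,0,0,2,0],[-3.6,0,0.1,0,4,0],[-3.6,0,0.1,0,4,0],[-3.6,0,0.1,0,4,0],[-3.6,0,0.1,0,4,0],[0,0,0,0,0,0],[0,0,0,0,0,0]]}}

```text
time_s: 10.52
ee_pos: [0.6007, -0.2337, 0.1961]
tcp_rot: [3.031, -0.427, 0.477]
contact_force: [0.9, 0.5, -0.9]
finger_gap: 0.0111
finger_force: 58.6
```

```bash
python3 - <<'E'
from h import *
o,r=go([.6162,-.2384,.1975]); print("pivot",(o["ee_pos"]+.052*r[:,2]).round(4),o["joint_positions"].round(2))
E
```

```text
t 10.5167 ee [ 0.6007 -0.2337  0.1961] az -16.05 z [ 0.295 -0.085 -0.952] delta mm [15.9  0.3  3.6]
pivot [ 0.616  -0.2381  0.1466] [-0.39  0.16 -0.37  0.72  0.03  3.04]
```

{"fn": "servo_tool", "kwargs": {"commands": [[-3.6,0,0.1,0,4,0],[-3.6,0,0.1,0,4,0],[-3.6,0,0.1,0,4,0],[-3.6,0,0.1,0,4,0],[-1.8,0,0,0,2,0],[0,0,0,0,0,0],[0,0,0,0,0,0],[0,0,0,0,0,0]]}}

```text
time_s: 11.18
ee_pos: [0.5908, -0.2311, 0.1907]
tcp_rot: [2.879, -0.405, 0.937]
contact_force: [0.2, 0.1, -1.4]
finger_gap: 0.0112
finger_force: 58.7
```

{"fn": "servo_tool", "kwargs": {"commands": [[0,0,0,0,0,0],[0,0,0,0,0,0],[0,0,0,0,0,0],[0,0,0,0,0,0],[0,0,0,0,0,0],[0,0,0,0,0,0]]}}

```text
time_s: 11.68
ee_pos: [0.5884, -0.2302, 0.1887]
tcp_rot: [2.88, -0.406, 0.936]
contact_force: [-1.0, 0.7, -1.6]
finger_gap: 0.0115
finger_force: 58.7
```

```bash
python3 - <<'E'
from h import *
o,r=go([.6162,-.2384,.1975]); print("pivot",(o["ee_pos"]+.052*r[:,2]).round(4),np.degrees(np.arccos(-r[2,2])))
f=arm.grab_frame("wrist"); g=arm.grab_frame("top"); s=arm.grab_frame("scene")
cv2.imwrite("pics/c5.png",np.hstack([cv2.resize(f,(400,300)),cv2.resize(g[180:320,370:520],(200,300)),cv2.resize(s[250:370,260:400],(200,300))])[:,:,::-1])
E
```

```text
t 11.6833 ee [ 0.5884 -0.2302  0.1887] az -16.03 z [ 0.565 -0.162 -0.809] delta mm [28.7  0.3  9.9]
pivot [ 0.6178 -0.2386  0.1466] 35.98877544026187
```

View pics/c5.png

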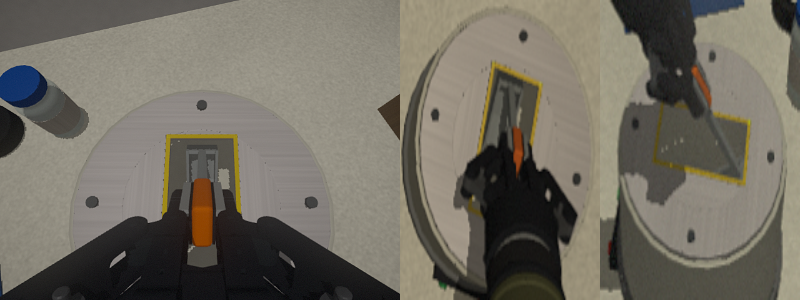

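The boat is tipped 36° with the pivot where it should be, and the ball no longer shows in the tray (wrist crop about 203,165). I turn it back level and check before lifting out.

{"fn": "servo_tool", "kwargs": {"commands": [[0,0,0,0,0,0],[1.8,0,0,0,-2,0],[3.6,0,0.1,0,-4,0],[3.6,0,0.1,0,-4,0],[3.6,0,0.1,0,-4,0],[3.6,0,0.1,0,-4,0],[0,0,0,0,0,0]]}}

```text
time_s: 12.42
ee_pos: [0.6056, -0.2352, 0.1979]
tcp_rot: [3.03, -0.426, 0.481]
contact_force: [0.5, -0.9, -1.6]
finger_gap: 0.011
finger_force: 58.7
```

{"fn": "servo_tool", "kwargs": {"commands": [[3.6,0,0.1,0,-4,0],[3.6,0,0.1,0,-4,0],[3.6,0,0.1,0,-4,0],[3.6,0,0.1,0,-4,0],[1.8,0,0,0,-2,0],[0,0,0,0,0,0],[0,0,0,0,0,0],[0,0,0,0,0,0]]}}

```text
time_s: 13.08
ee_pos: [0.6169, -0.2384, 0.1983]
tcp_rot: [3.111, -0.438, 0.002]
contact_force: [-0.5, -1.0, -1.1]
finger_gap: 0.0115
finger_force: 58.6
```

```bash
python3 - <<'E'
from h import *
o,r=go([.6162,-.2384,.1975])
f=arm.grab_frame("wrist"); s=arm.grab_frame("scene")
cv2.imwrite("pics/c6.png",np.hstack([cv2.resize(f[140:320,220:440],(480,400)),cv2.resize(s[250:370,260:400],(320,400))])[:,:,::-1])
E
```

```text
t 13.0833 ee [ 0.6169 -0.2384  0.1983] az -16.04 z [ 0.001 -0.    -1.   ] delta mm [-0.7  0.2  0.8]
```

View pics/c6.png

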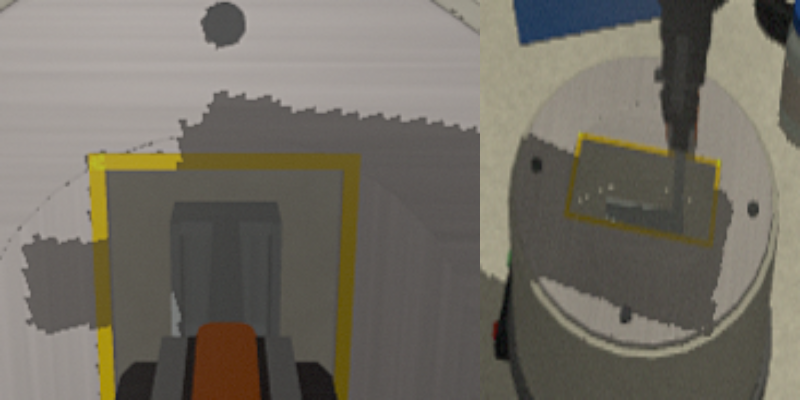

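The tray is empty: the dark ball that showed beside the stem is gone. The boat is level and centred, so I lift straight up, turn and carry it back to the mat.

{"fn": "servo_tool", "kwargs": {"commands": [[0,0,-5,0,0,0],[0,0,-12,0,0,0],[0,0,-16,0,0,0],[0,0,-16,0,0,0],[0,0,-16,0,0,0],[0,0,-16,0,0,0],[0,0,-14,0,0,0],[0,0,-8,0,0,0]]}}

```text
time_s: 13.85
ee_pos: [0.6177, -0.2387, 0.3047]
tcp_rot: [3.11, -0.438, 0.006]
contact_force: [0.7, -0.7, -1.7]
finger_gap: 0.0113
finger_force: 58.7
```

{"fn": "servo_tool", "kwargs": {"commands": [[0,0,0,0,0,-2],[0,0,0,0,0,-5],[0,0,0,0,0,-6.5],[0,0,0,0,0,-6.5],[0,0,0,0,0,-6.5],[0,0,0,0,0,-6.5],[0,0,0,0,0,-5],[0,0,0,0,0,-2.5]]}}

```text
time_s: 14.52
ee_pos: [0.6171, -0.2384, 0.302]
tcp_rot: [3.069, 0.672, 0.001]
contact_force: [0.9, -0.3, -0.7]
finger_gap: 0.0111
finger_force: 58.7
```

{"fn": "servo_tool", "kwargs": {"commands": [[4,-8,0,0,0,0],[8,-18,0,0,0,0],[12,-27,0,0,0,0],[12,-27,0,0,0,0],[12,-27,0,0,0,0],[12,-27,0,0,0,0],[12,-27,0,0,0,0],[12,-27,0,0,0,0]]}}

```text
time_s: 15.18
ee_pos: [0.6154, -0.0306, 0.3021]
tcp_rot: [-3.071, -0.663, -0.001]
contact_force: [0.1, 0.4, -1.6]
finger_gap: 0.0112
finger_force: 58.7
```

{"fn": "servo_tool", "kwargs": {"commands": [[12,-27,0,0,0,0],[12,-27,0,0,0,0],[12,-27,0,0,0,0],[12,-27,0,0,0,0],[11,-26,0,0,0,0],[8,-18,0,0,0,0],[4,-9,0,0,0,0],[0,0,0,0,0,0]]}}

```text
time_s: 15.85
ee_pos: [0.6134, 0.1456, 0.3018]
tcp_rot: [-3.069, -0.669, -0.0]
contact_force: [-0.1, -1.2, -1.2]
finger_gap: 0.0111
finger_force: 58.7
```

{"fn": "servo_tool", "kwargs": {"commands": [[0,0,0,0,0,0],[0,0,0,0,0,0]]}}

```text
time_s: 16.02
ee_pos: [0.6139, 0.1422, 0.3019]
tcp_rot: [3.07, 0.664, -0.0]
contact_force: [-0.2, 0.3, -1.0]
finger_gap: 0.0111
finger_force: 58.7
```

```bash
python3 - <<'E'
from h import *
go([.614,.150,.1155])
E
```

```text
t 16.0167 ee [0.6139 0.1422 0.3019] az 24.4 z [ 0.    -0.001 -1.   ] delta mm [  3.3  -7.1 186.4]
```

{"fn": "servo_tool", "kwargs": {"commands": [[0,0,10,0,0,0],[0,0,24,0,0,0],[0,0,30,0,0,0],[0,0,30,0,0,0],[0,0,30,0,0,0],[0,0,26,0,0,0],[0,0,16,0,0,0],[0,0,8,0,0,0]]}}

```text
time_s: 16.68
ee_pos: [0.6118, 0.1415, 0.1241]
tcp_rot: [3.071, 0.663, -0.008]
contact_force: [-0.6, -0.3, -2.2]
finger_gap: 0.0114
finger_force: 58.6
```

{"fn": "servo_tool", "kwargs": {"commands": [[0,0,3,0,0,0],[0,0,3,0,0,0],[0,0,2,0,0,0],[0,0,2,0,0,0],[0,0,1,0,0,0],[0,0,0,0,0,0],[0,0,0,0,0,0],[0,0,0,0,0,0]]}}

```text
time_s: 17.35
ee_pos: [0.6142, 0.1435, 0.1172]
tcp_rot: [-3.07, -0.666, -0.001]
contact_force: [0.3, 0.2, -2.6]
finger_gap: 0.0113
finger_force: 58.6
```

{"fn": "servo_tool", "kwargs": {"commands": [[0,0,0.5,0,0,0],[0,0,0.5,0,0,0],[0,0,0.5,0,0,0],[0,0,0,0,0,0],[0,0,0,0,0,0],[0,0,0,0,0,0]]}}

```text
time_s: 17.85
ee_pos: [0.6142, 0.1435, 0.1155]
tcp_rot: [-3.07, -0.666, -0.001]
contact_force: [0.5, 0.9, 0.2]
finger_gap: 0.0114
finger_force: 59.2
```

{"fn": "servo_tool", "kwargs": {"commands": [[0,0,0,0,0,0],[0,0,0,0,0,0],[0,0,0,0,0,0],[0,0,0,0,0,0],[0,0,0,0,0,0],[0,0,0,0,0,0],[0,0,0,0,0,0],[0,0,0,0,0,0]]}}

```text
time_s: 18.52
ee_pos: [0.6142, 0.1434, 0.1155]
tcp_rot: [-3.07, -0.666, -0.001]
contact_force: [0.4, 1.4, 2.5]
finger_gap: 0.0112
finger_force: 59.3
```

The boat is now resting on the mat, so I release it and withdraw.

{"fn": "servo_tool", "kwargs": {"commands": [[0,0,0,0,0,0],[0,0,0,0,0,0],[0,0,0,0,0,0],[0,0,0,0,0,0],[0,0,0,0,0,0],[0,0,0,0,0,0],[0,0,0,0,0,0],[0,0,0,0,0,0]], "gripper": 0.6}}

```text
time_s: 19.18
ee_pos: [0.614, 0.1433, 0.1153]
tcp_rot: [3.07, 0.666, -0.0]
contact_force: [-0.1, -0.4, 0.2]
finger_gap: 0.0684
finger_force: 0.0
```

{"fn": "servo_tool", "kwargs": {"commands": [[0,0,-4,0,0,0],[0,0,-12,0,0,0],[0,0,-24,0,0,0],[0,0,-30,0,0,0],[0,0,-30,0,0,0],[0,0,-30,0,0,0],[0,0,-20,0,0,0],[0,0,0,0,0,0]]}}

```text
time_s: 19.85
ee_pos: [0.6165, 0.1439, 0.2722]
tcp_rot: [-3.07, -0.666, -0.015]
contact_force: [0.8, -0.2, -0.2]
finger_gap: 0.0681
finger_force: 0.0
```

{"fn": "servo_tool", "kwargs": {"commands": [[-30,0,0,0,0,0],[-30,0,0,0,0,0],[-30,0,0,0,0,0],[-20,0,0,0,0,0],[0,0,0,0,0,0],[0,0,0,0,0,0],[0,0,0,0,0,0]]}}

```text
time_s: 20.43
ee_pos: [0.5145, 0.098, 0.2658]
tcp_rot: [-3.07, -0.666, -0.002]
contact_force: [0.2, 0.4, 0.2]
finger_gap: 0.0683
finger_force: 0.0
```

```bash
python3 - <<'E'
from h import *
s=arm.grab_frame("scene"); f=arm.grab_frame("wrist")
cv2.imwrite("pics/c7.png",np.hstack([cv2.resize(f,(400,300)),cv2.resize(s[140:380,210:440],(400,400))[:300] ])[:,:,::-1])
E
```

```text
(no output)
```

View pics/c7.png

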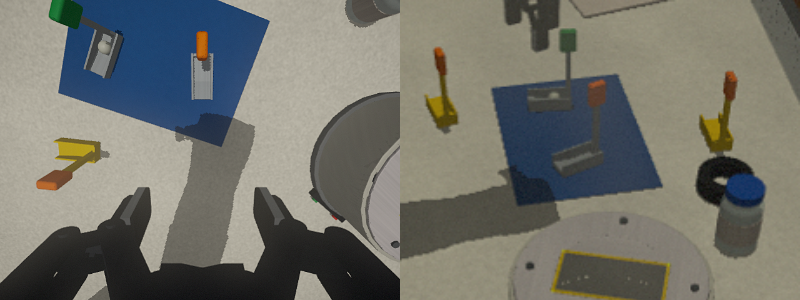

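The orange boat stands upright and empty on the mat (wrist crop 202,75). The green boat, jar and ring are where they were, and the gripper is clear of everything.

```bash
python3 -c "
from cell import arm
print(arm.close_job())"
```

```text
the job is handed in; nothing more can be done
None
```

The steel ball was tipped out inside the mill, and the empty orange-gripped boat is standing released on the blue mat; the job is handed in at about 20 s, though I saw the ball gone from the tray rather than lying in the drum, and no verdict came back.

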